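# Brake the honing sled, push the stone home, free the sled again

## Robot

A 6-joint arm with a two-finger parallel gripper is mounted at the origin on a cart in front of the work surface, level with it; the furniture and walls round the work are solid. World frame = base frame: x ahead of the robot, y to its left, z up, the work surface at z = 0. Lengths are in m, angles in rad, forces in N, time in s.
With the tool pointing down it reaches from about 0.35 to 0.975 m from the base axis. Payload 4.9 kg.
Tool frame: the origin (TCP) lies between the finger pads; the fingertips stand 25 mm ahead of it and the grasp point (between the pads) lies 6 mm ahead of it; z points along the fingers, y is the line along which they close (so a half turn about z gives the same grasp; the last joint's range is limited). The gripper opens to 85 mm and grips with 20 to 120 N. Pads are 22 mm wide; open, the fingers measure 114 mm over their backs; the gripper's body (76 mm by 85 mm) begins 54 mm behind the grasp point. The pads swing forward as they close: fully open they stand 13 mm farther back than shut.
Start: joints at [1.173, 0.053, 1.613, -0, 1.476, -0.119], TCP at [0.172, 0.601, 0.22] pointing down, gripper open.
Joint ranges: [-3.01, 3.01], [-1.01, 2.22], [0.06, 2.58], [-1.02, 4.17], [0.09, 2.62], [-3.14, 3.14]. Speed limits (rad/s): [2.57, 2.57, 3.14, 3.14, 3.14, 3.14].

## Interface

Orientations are given as a unit quaternion [w, x, y, z].
In Python, from plant import manip gives the robot as it stands.
- The arm moves only by the shell command python3 -m inch 'ROWS'. ROWS is JSON, a list of rows, each a list of 3 entries, a list of its own where there are three numbers: the shift along the tool's x, y, z in m, then the turn, a rotation vector about the tool's x, y, z in rad, then the opening, from 0 (shut) to 1 (fully open). A call has 1 to 8 rows; each row shifts and turns the commanded pose from where the row before left it, along the tool's axes as they then stand; what a row does not reach is not made up. A row lasts 1/10 s, in which the tool goes at most 50 mm and 8.59 degrees, less where a joint would pass 70% of its speed; a pose out of reach is approached as far as the arm can. A call with a gripper value outside its range is refused whole. The fingers move at their own pace and stop on an object; the grip force is fixed at half the most. Time passes only in rows, so rows that do not move let the fingers close. It gives the time, the measured TCP pose, the force, the opening and the grip force at its end, in the units of the state.
- manip.state(): the state, without advancing time (a new reading comes with each control period).
- manip.grab_frame(name): name is "side" or "top" or "wrist"; returns (picture, depth): 420x560x3 uint8, red, green, blue; 420x560 float32, m along the optical axis (not along the pixel's ray), 0 where there is no reading.
- manip.camera_params(name): a dict with "camera_matrix" (3x3 intrinsics, pixels), "rvec" (rotation vector, rad) and "tvec" (3), from world to camera coordinates, as OpenCV has them. Camera axes: x right, y down, z forward; pixel columns grow to the right and rows downward; lengths in m; the calibration is good to about 2 mm. A picture is of the moment at which its call begins: read the wrist's pose just before it. camera_params takes no time and is no camera call; for the wrist camera it gives the pose at the moment of the call.
- manip.job_done(): hands the job in; it is judged then, once.
Trained networks look in the newest picture that a camera, given by its name, has taken for a name from the list of things; names that differ only in an ending like _2 or _b are one class to them, and where a whole thing is asked for, a point or a joint stands for the part that bears it (a point fixed in the world has none). Each returns a list of dicts, best first, with "score" (0 to 1); they miss things now and then, are a little off and sometimes report something else, mostly with a low value. They report only what shows in the picture. A call takes as long as a camera call.
- manip.look_for(camera, label): "point" ([x, y, z] in m, in world coordinates, good to about 4 mm: the middle of the surface that is visible of it).
The state is a dict: "time": time; "joint_pos": joint angles; "joint_vel": joint speeds; "joint_efforts": joint torques, N m; "tool_pos": TCP position; "tool_rot": TCP orientation; "contact_force": force on the tool from outside, world axes, zero at the start; "ft_torque": the same for the moment, N m; "gripper_width": opening from 0.0 (shut) to 1.0 (fully open); "grasp_force": force on a finger pad.
Only numpy, scipy, OpenCV 4.12 (cv2) and the standard library are available. Lean on these libraries where they do the work, as an engineer would, in place of code of your own. Each camera call takes 0.05 s, during which the arm holds its last target. There are 200 camera calls.

## Task

The sharpening stone has been laid in the honing sled but is not home yet. Kick the red brake lever down so that the sled cannot run along its rail, slide the stone holder on between the guides, past the sprung roller catch, until it is fully home, pressed up firmly but gently against the stop, and then flick the lever up again so that the sled is free. Do not ram the stone against the stop or lean hard on the lever, keep the sled where it is parked, and leave the things round it alone.

Things in the scene. Friction and masses are not known exactly. Their poses are not given: they have to be found in the camera images.
- rail: Fixed aluminium base plate of the honing slide, 153 x 375 x 10 mm, guide rail down the middle, dark steel brake bar along its near side (top 22 mm above the bench). Origin: on the bench, under the rail's middle line, level with the lever. x: across, away from the lever; y: along the rail, from the stop end to the open end; z up.
- sled (a joint): Place of the sled on its rail, m along the rail's +y; 0 as parked, travel 45 mm either way. Brake up: it runs off at about 2 N. Brake down: it holds 17 to 30 N along the rail, but the brake's rubber foot shears, so the sled gives about 1 mm per 4 N of push and springs back.
- seat (a point): Point on the sled: on the tray floor (40 mm above the bench), midway between the guides, at the two faces of the stop; axes as the rail. The tray runs 253 mm from here along +y to its open end. Guide walls 12 mm high, 77 mm apart. The catch roller stands 35 mm along +y, in the +x wall.
- stop: Dark steel yoke across the end of the sled's tray: two horns 15 mm wide, 22 mm high, that stop the holder's end face, open between them for the clamp screws. Moves with the sled; origin as the rail's when parked. Pressed up firmly means at least 4 N on the stop for a moment, besides what sliding takes; more than 15 N rams it.
- stone: Brown sharpening stone in a black rubber-footed holder, 75 x 214 x 47 mm, 0.5 to 1.2 kg, loose on the tray floor. Origin: middle of its underside; y along it. The +y end is the one to push: flat foot face, 75 mm wide, 22 mm high, at y = +107 mm; the stone's top is 47 mm up. Home: origin 91 mm along +y from the seat point. Starts 48 to 72 mm short of that.
- catch (a joint): Sprung steel roller in the +x guide wall, m pushed outward; 0 = fully out, 4 mm into the tray. The holder's leading foot (30 mm long) pushes it back over the last 40 mm; it is out again behind the foot only in about the last 2 mm. Sliding takes 3 to 11 N, unknown beforehand; getting on to the roller takes up to 7 N more.
- lever (a joint): Red kick-down brake lever with a black rubber pedal on the sled's near side, hinged along the rail direction. Rad: 0 = up (free, pedal raised), about 0.5 = down, lying level, foot on the brake bar (locked). An over-centre spring roller holds it either way and flips it past about 0.23. It takes 10 to 15 N at the pedal to push down, 10 to 17 N to lift.
- pedal (a point): Top middle of the pedal (24 mm wide along the hinge, 34 mm long, 9 mm thick), 62 mm from the hinge, which lies 60 mm on the near (-x) side of the rail's middle line, 34 mm above the bench. Pedal top: about 70 mm above the bench when up, 40 mm when down; nothing lies beside or below it, so it can be pinched from above by its sides.
- brake_foot: Small black rubber roll, 13 mm thick, under the lever 12 mm from the hinge; presses on the brake bar when the lever is down. A press on the pedal reaches it fivefold, on top of the spring's 30 to 40 N; over 200 N (about 30 N on the pedal) crushes it.
- dropper: White plastic dropper bottle with a red tip, 31 mm thick, 89 mm tall, on the bench behind the slide; origin at its foot. Leave alone.
- brush: Wooden-handled brush, 31 x 181 x 12 mm, lying on the bench in front of the slide, left of the lever; origin middle of its underside. Leave alone.
- paste_tin: Round white tin, 70 mm wide, 27 mm high, behind the slide; origin middle of its underside. Leave alone.
- loupe: Small folding loupe, 36 x 30 x 16 mm, behind the slide; origin middle of its underside. Leave alone.

How it is judged:
By the outcome, as a careful person would: the job done as asked, in the order asked, and still so for the second after the job is handed in, with the robot touching nothing.
It also fails if it takes over 64 s, if anything falls off the work surface, if the arm or the gripper's body presses on something with over 40 N, if the wrist force passes 120 N, or if a joint passes its speed limit or range.

## Working session

There is one attempt and no reset: what is moved stays moved. The work goes in short steps, Python scripts to look and compute and a shell command to move; the robot and the scene stay as the last step left them, time stands still between calls to the robot, and variables do not carry over. Pictures are saved under pics/ and viewed, at most 11 in all, crops included, and the job is handed in when it is done.

```bash
ls; mkdir -p pics; cat > h.py <<'E'
import numpy as np, cv2
from plant import manip
def cam(n):
    p=manip.camera_params(n); R=cv2.Rodrigues(np.array(p["rvec"],float))[0]
    return np.array(p["camera_matrix"]),R,np.array(p["tvec"],float).ravel()
def w(n,u,v,d,c=None):
    K,R,t=c or cam(n); return R.T@(np.linalg.inv(K)@[u,v,1]*d-t)
def cloud(n,d):
    K,R,t=cam(n); v,u=np.mgrid[:420,:560]
    P=np.stack([(u-K[0,2])/K[0,0]*d,(v-K[1,2])/K[1,1]*d,d],-1)
    return (P-t)@R
def toolR():
    q=manip.state()["tool_rot"]; from scipy.spatial.transform import Rotation as Ro
    return Ro.from_quat([q[1],q[2],q[3],q[0]]).as_matrix()
E
python3 - <<'E'
from h import *
for n in("top","side"):
    im,d=manip.grab_frame(n); np.save(f"{n}.npy",d); cv2.imwrite(f"pics/{n}0.png",im[:,:,::-1])
    for l in["rail","stone","stop","lever","pedal","seat","brush","dropper","catch"]:
        r=manip.look_for(n,l); print(n,l,[(np.round(x["point"],3).tolist(),round(x["score"],2)) for x in r[:2]])
s=manip.state();print(s);print(toolR().round(3))
E
```

```text
pics
top rail [([0.478, 0.237, 0.025], 0.95)]
top stone [([0.53, 0.332, 0.084], 0.68)]
top stop [([0.514, 0.158, 0.056], 0.84)]
top lever [([0.43, 0.283, 0.054], 0.83)]
top pedal [([0.424, 0.281, 0.056], 0.58)]
top seat [([0.498, 0.214, 0.044], 0.66)]
top brush [([0.388, 0.44, 0.011], 0.65), ([0.531, 0.329, 0.084], 0.36)]
top dropper [([0.624, 0.248, 0.049], 0.56)]
top catch [([0.496, 0.214, 0.045], 0.61), ([0.625, 0.25, 0.05], 0.44)]
side rail [([0.484, 0.359, 0.018], 0.7)]
side stone [([0.522, 0.378, 0.085], 0.62)]
side stop [([0.515, 0.164, 0.052], 0.79), ([0.664, 0.345, 0.025], 0.48)]
side lever [([0.43, 0.288, 0.056], 0.91)]
side pedal [([0.424, 0.286, 0.06], 0.91)]
side seat [([0.492, 0.245, 0.044], 0.69)]
side brush [([0.389, 0.448, 0.013], 0.6)]
side dropper [([0.629, 0.25, 0.038], 0.98)]
side catch [([0.564, 0.201, 0.052], 0.53)]
{'time': 1.0, 'joint_pos': array([ 1.17304720e+00,  5.26766157e-02,  1.61288308e+00,  1.04664618e-05,
        1.47596188e+00, -1.18989111e-01]), 'joint_vel': array([ 0.00173752,  0.0001318 , -0.00039897,  0.00153837,  0.00149343,
        0.00074787]), 'joint_efforts': array([ 2.30403648e-04, -3.93692994e+01, -3.70465314e+01, -1.14343620e-04,
        5.14088861e-04, -1.27190503e-05]), 'tool_pos': array([0.1719676 , 0.60087651, 0.22042821]), 'tool_rot': array([4.04420566e-06, 1.38929651e-01, 9.90302252e-01, 3.56929776e-05]), 'contact_force': array([-0.24688472, -0.0427299 ,  0.64394845]), 'ft_torque': array([-0.03022799,  0.00114301,  0.02849932]), 'grasp_force': 0.0, 'gripper_width': 1.0036353535531102}
[[-0.961  0.275  0.   ]
 [ 0.275  0.961  0.   ]
 [ 0.     0.    -1.   ]]
```

View pics/top0.png

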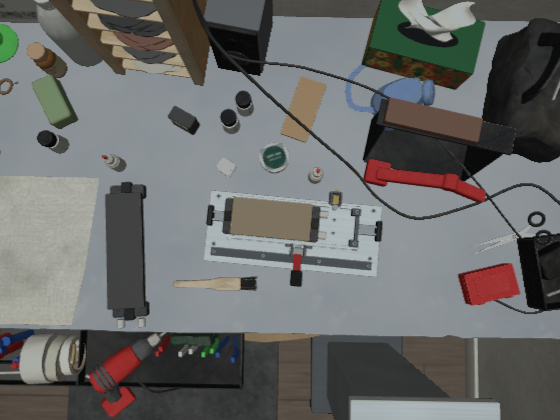

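View pics/side0.png

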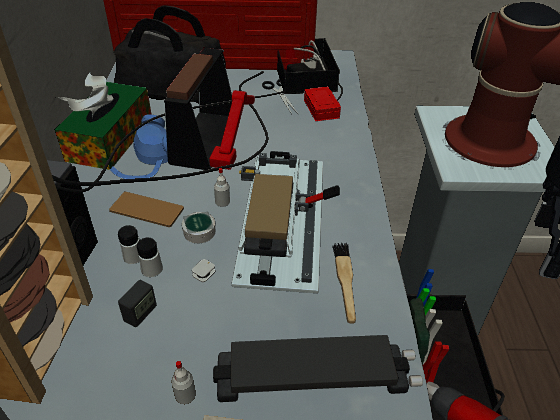

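```bash
python3 - <<'E'
from h import *
for n in("top","side"):
    d=np.load(f"{n}.npy"); P=cloud(n,d)
    m=(d>0)&(abs(P[...,2]-.087)<.006)&(P[...,0]>.42)&(P[...,0]<.6)&(P[...,1]>.1)&(P[...,1]<.55)
    q=P[m][:,:2].astype(np.float32); r=cv2.minAreaRect(q); print(n,len(q),r,np.median(P[m][:,2]))
    print(cv2.boxPoints(r).round(3).tolist())
    m=(d>0)&(P[...,2]>.036)&(P[...,2]<.075)&(P[...,0]>.37)&(P[...,0]<.47)&(P[...,1]>.2)&(P[...,1]<.36)
    for x in np.arange(.38,.47,.008):
        k=m&(abs(P[...,0]-x)<.004)
        if k.sum(): print(round(x,3),k.sum(),np.percentile(P[k],[3,50,97],axis=0)[:,1:].round(3).tolist())
E
```

```text
top 2963 ((0.5264344215393066, 0.3359479606151581), (0.15990352630615234, 0.0750788152217865), 85.6190185546875) 0.08717510072996024
[[0.4830000102519989, 0.2590000033378601], [0.5580000281333923, 0.2529999911785126], [0.5699999928474426, 0.4129999876022339], [0.4950000047683716, 0.4189999997615814]]
0.396 11 [[0.274, 0.071], [0.28, 0.074], [0.287, 0.075]]
0.404 37 [[0.274, 0.07], [0.284, 0.074], [0.296, 0.075]]
0.412 52 [[0.272, 0.066], [0.284, 0.07], [0.294, 0.072]]
0.42 54 [[0.272, 0.06], [0.282, 0.065], [0.294, 0.069]]
0.428 32 [[0.275, 0.055], [0.283, 0.058], [0.29, 0.061]]
0.436 29 [[0.275, 0.05], [0.281, 0.053], [0.288, 0.056]]
0.444 29 [[0.273, 0.045], [0.281, 0.049], [0.287, 0.052]]
0.452 43 [[0.265, 0.041], [0.279, 0.046], [0.295, 0.048]]
0.46 65 [[0.262, 0.037], [0.279, 0.043], [0.296, 0.047]]
0.468 51 [[0.255, 0.038], [0.279, 0.042], [0.296, 0.047]]
side 2421 ((0.5269061326980591, 0.33462071418762207), (0.16259783506393433, 0.07517927885055542), 85.69126892089844) 0.08778516328934217
[[0.4830000102519989, 0.25600001215934753], [0.5580000281333923, 0.25099998712539673], [0.5699999928474426, 0.4129999876022339], [0.4959999918937683, 0.4189999997615814]]
0.396 9 [[0.28, 0.07], [0.291, 0.073], [0.294, 0.074]]
0.404 29 [[0.27, 0.068], [0.292, 0.073], [0.294, 0.075]]
0.412 42 [[0.274, 0.064], [0.288, 0.07], [0.293, 0.073]]
0.42 46 [[0.271, 0.058], [0.286, 0.066], [0.293, 0.069]]
0.428 30 [[0.274, 0.052], [0.285, 0.059], [0.288, 0.063]]
0.436 28 [[0.273, 0.048], [0.282, 0.054], [0.288, 0.056]]
0.444 35 [[0.273, 0.038], [0.282, 0.049], [0.288, 0.053]]
0.452 54 [[0.264, 0.037], [0.281, 0.045], [0.295, 0.049]]
0.46 58 [[0.264, 0.038], [0.28, 0.044], [0.295, 0.049]]
0.468 53 [[0.26, 0.036], [0.283, 0.041], [0.296, 0.047]]
```

The views agree. In the top view the stone is at about (270,220), the red lever with its black pedal at (297,265), the stop at (360,228), and the brush at (215,284), which is clear of the pedal. The pedal is up, centred near (0.410, 0.284), and the rail's +y is about (0.075, 0.997).

```bash
python3 -m inch '[[[0,0,0],[0,0,-0.102],0],[[0,0,0],[0,0,-0.102],0],[[-0.026,-0.030,0],[0,0,0],0],[[-0.026,-0.030,0],[0,0,0],0],[[-0.026,-0.030,0],[0,0,0],0],[[-0.026,-0.030,0],[0,0,0],0],[[-0.026,-0.030,0],[0,0,0],0],[[-0.026,-0.030,0],[0,0,0],0]]'; python3 -m inch '[[[-0.026,-0.030,0.02],[0,0,0],0],[[-0.026,-0.030,0.02],[0,0,0],0],[[-0.026,-0.030,0.02],[0,0,0],0],[[-0.024,-0.028,0.02],[0,0,0],0],[[0,0,0],[0,0,0],0],[[0,0,0],[0,0,0],0]]'; python3 - <<'E'
from h import *
R=toolR();s=manip.state();print(R.round(3),s["tool_pos"],s["joint_pos"].round(2))
print("to go",R.T@(np.array([.407,.284,.10])-s["tool_pos"]))
im,d=manip.grab_frame("wrist");cv2.imwrite("pics/w1.png",im[:,:,::-1]);P=cloud("wrist",d)
m=(d>0)&(P[...,2]>.062)&(P[...,2]<.08)&(P[...,0]<.43)&(im.max(2)<70)
print(m.sum(),[np.percentile(P[m],k,axis=0).round(3).tolist() for k in(3,50,97)])
print(manip.look_for("wrist","pedal")[:1])
E
```

```text
time: 1.8
tool_pos: [0.3148, 0.4084, 0.2206]
tool_rot: [0.0, 0.037, 0.999, 0.0]
contact_force: [0.8, 0.7, 0.1]
gripper_width: -0.001
grasp_force: 0.0
time: 2.4
tool_pos: [0.4071, 0.2838, 0.14]
tool_rot: [-0.0, 0.038, 0.999, -0.0]
contact_force: [-0.9, 0.5, 1.7]
gripper_width: -0.001
grasp_force: 0.0
[[-0.997  0.077 -0.001]
 [ 0.077  0.997 -0.   ]
 [ 0.001 -0.    -1.   ]] [0.4071029  0.28377409 0.14003304] [ 0.46 -0.2   1.99  0.    1.35 -1.04]
to go [8.05930868e-05 2.21747887e-04 4.00331171e-02]
851 [[0.393, 0.273, 0.064], [0.405, 0.283, 0.073], [0.421, 0.294, 0.077]]
[{'point': [0.4113, 0.2808, 0.0644], 'score': 0.89}]
```

View pics/w1.png

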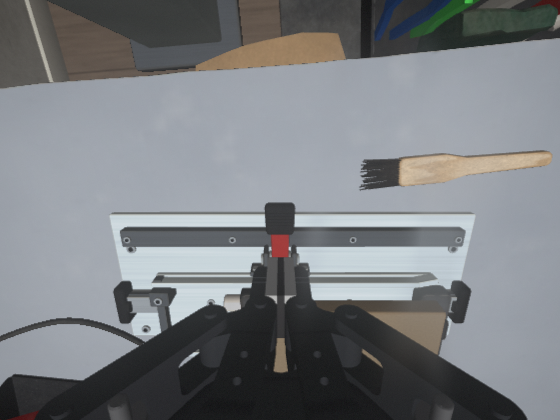

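The wrist view shows the pedal at (280,217), in line with the fingers, and the brush clear to its right. I'll press gently now.

```bash
python3 -m inch '[[[0,0,0.02],[0,0,0],0],[[0,0,0.015],[0,0,0],0],[[0,0,0.004],[0,0,0],0],[[0,0,0.004],[0,0,0],0],[[0,0,0.004],[0,0,0],0]]';python3 -m inch '[[[0,0,0.003],[0,0,0],0],[[0,0,0.003],[0,0,0],0]]';python3 -m inch '[[[0,0,0.003],[0,0,0],0],[[0,0,0.003],[0,0,0],0]]'
```

```text
time: 3.0
tool_pos: [0.4072, 0.2849, 0.0937]
tool_rot: [0.0, 0.037, 0.999, 0.0]
contact_force: [-0.3, -0.5, 1.3]
gripper_width: -0.0
grasp_force: 0.0
time: 3.2
tool_pos: [0.4073, 0.2846, 0.0876]
tool_rot: [0.0, 0.037, 0.999, 0.0]
contact_force: [0.3, 0.6, 0.3]
gripper_width: 0.006
grasp_force: 0.0
time: 3.4
tool_pos: [0.4071, 0.2844, 0.0814]
tool_rot: [0.0, 0.037, 0.999, 0.0]
contact_force: [0.1, 0.1, -1.0]
gripper_width: 0.001
grasp_force: 0.0
```

```bash
python3 - <<'E'
from h import *
for n in("wrist","side"):
    im,d=manip.grab_frame(n);cv2.imwrite(f"pics/{n}2.png",im[:,:,::-1]);print(n,[(x["point"],x["score"]) for x in manip.look_for(n,"pedal")[:2]])
a=cv2.resize(cv2.imread("pics/side2.png")[140:260,240:400],(640,480));b=cv2.imread("pics/wrist2.png")
cv2.imwrite("pics/s2c.png",a)
E
```

```text
wrist [([0.3961, 0.2847, 0.0721], 0.91)]
side [([0.4263, 0.2856, 0.0637], 0.83)]
```

View pics/s2c.png

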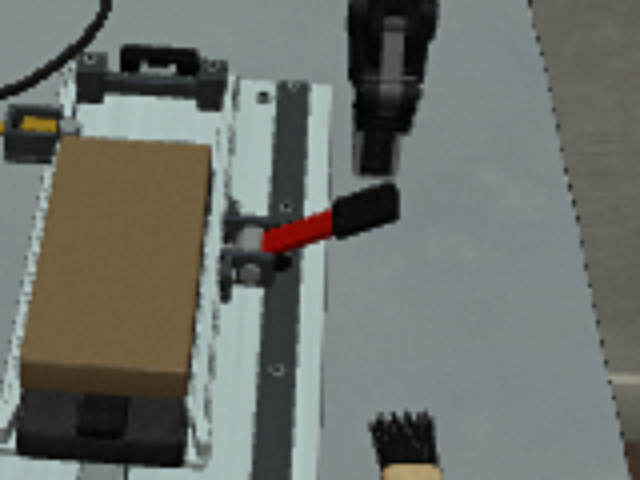

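View pics/wrist2.png

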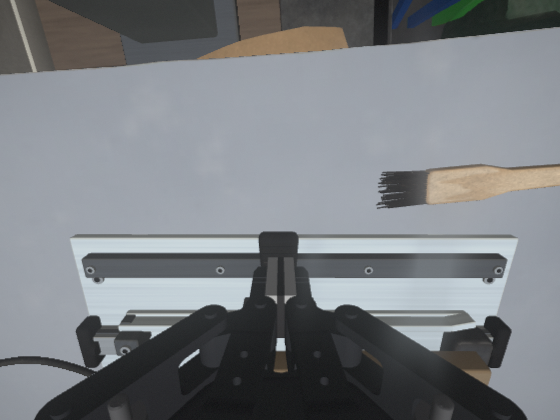

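```bash
python3 - <<'E'
from h import *
im,d=manip.grab_frame("side");P=cloud("side",d)
for v in range(160,200,3): print(v,[P[v,u].round(3).tolist() for u in (331,334,337)])
E
```

```text
160 [[0.422, 0.337, 0.187], [0.417, 0.339, 0.188], [0.412, 0.343, 0.191]]
163 [[0.422, 0.341, 0.183], [0.417, 0.343, 0.184], [0.411, 0.34, 0.182]]
166 [[0.421, 0.34, 0.175], [0.416, 0.341, 0.176], [0.411, 0.344, 0.179]]
169 [[0.419, 0.325, 0.158], [0.414, 0.331, 0.162], [0.409, 0.329, 0.161]]
172 [[0.415, 0.297, 0.129], [0.411, 0.313, 0.142], [0.406, 0.312, 0.141]]
175 [[0.414, 0.295, 0.12], [0.408, 0.296, 0.121], [0.403, 0.298, 0.123]]
178 [[0.414, 0.297, 0.115], [0.408, 0.295, 0.114], [0.402, 0.297, 0.115]]
181 [[0.412, 0.294, 0.105], [0.407, 0.294, 0.105], [0.402, 0.296, 0.107]]
184 [[0.396, 0.178, 0.003], [0.406, 0.29, 0.095], [0.4, 0.29, 0.095]]
187 [[0.408, 0.273, 0.073], [0.403, 0.276, 0.076], [0.397, 0.275, 0.075]]
190 [[0.409, 0.28, 0.071], [0.403, 0.282, 0.074], [0.398, 0.288, 0.078]]
193 [[0.41, 0.291, 0.073], [0.404, 0.293, 0.075], [0.398, 0.292, 0.075]]
196 [[0.409, 0.292, 0.066], [0.404, 0.294, 0.068], [0.386, 0.216, 0.001]]
199 [[0.399, 0.223, -0.0], [0.393, 0.224, 0.0], [0.386, 0.222, -0.001]]
```

The fingertips still show clear of the pedal, at about z = 0.09, so they sit higher than I assumed. I'll keep going down under force watch.

```bash
for i in 1; do python3 -m inch '[[[0,0,0.003],[0,0,0],0],[[0,0,0.003],[0,0,0],0]]'|grep -v -e rot -e gr;python3 -m inch '[[[0,0,0.003],[0,0,0],0]]'|grep -v -e rot -e gr;python3 -m inch '[[[0,0,0.003],[0,0,0],0]]'|grep -v -e rot -e gr; done
```

```text
time: 3.85
tool_pos: [0.4072, 0.2845, 0.0754]
contact_force: [-0.9, 0.4, -0.8]
time: 3.95
tool_pos: [0.407, 0.2844, 0.0721]
contact_force: [-0.1, 0.1, 0.4]
time: 4.05
tool_pos: [0.4069, 0.2844, 0.069]
contact_force: [-0.6, -0.5, 0.3]
```

```bash
f(){ grep -v -e rot -e gr -e time; }; python3 -m inch '[[[0,0,0.003],[0,0,0],0]]'|f;python3 -m inch '[[[0,0,0.003],[0,0,0],0]]'|f;python3 -m inch '[[[0,0,0.003],[0,0,0],0]]'|f;python3 - <<'E'
from h import *
im,d=manip.grab_frame("side");P=cloud("side",d);cv2.imwrite("pics/s3c.png",cv2.resize(im[140:260,240:400,::-1],(640,480)))
for v in range(178,205,2): print(v,[P[v,u].round(3).tolist() for u in (328,331,334,337)])
E
```

```text
tool_pos: [0.4069, 0.2844, 0.066]
contact_force: [-0.2, -0.5, -0.5]
tool_pos: [0.4071, 0.2845, 0.0635]
contact_force: [-1.6, -1.0, 8.8]
tool_pos: [0.408, 0.2848, 0.0619]
contact_force: [-1.9, -2.3, 11.8]
178 [[0.422, 0.322, 0.135], [0.417, 0.325, 0.137], [0.412, 0.327, 0.139], [0.407, 0.327, 0.139]]
180 [[0.421, 0.316, 0.126], [0.416, 0.315, 0.125], [0.41, 0.312, 0.122], [0.404, 0.313, 0.123]]
182 [[0.417, 0.288, 0.098], [0.412, 0.294, 0.103], [0.407, 0.295, 0.104], [0.401, 0.291, 0.101]]
184 [[0.417, 0.287, 0.092], [0.412, 0.297, 0.1], [0.406, 0.295, 0.099], [0.4, 0.292, 0.097]]
186 [[0.416, 0.288, 0.088], [0.412, 0.298, 0.096], [0.406, 0.296, 0.095], [0.4, 0.292, 0.092]]
188 [[0.416, 0.288, 0.083], [0.411, 0.297, 0.091], [0.406, 0.295, 0.089], [0.399, 0.29, 0.086]]
190 [[0.415, 0.287, 0.077], [0.411, 0.297, 0.086], [0.405, 0.295, 0.085], [0.399, 0.291, 0.081]]
192 [[0.415, 0.284, 0.069], [0.409, 0.287, 0.073], [0.404, 0.289, 0.074], [0.398, 0.29, 0.075]]
194 [[0.415, 0.289, 0.069], [0.41, 0.292, 0.072], [0.404, 0.291, 0.071], [0.398, 0.291, 0.071]]
196 [[0.415, 0.292, 0.067], [0.41, 0.295, 0.069], [0.404, 0.293, 0.067], [0.386, 0.214, -0.0]]
198 [[0.414, 0.291, 0.06], [0.4, 0.225, 0.003], [0.393, 0.222, 0.001], [0.387, 0.223, 0.002]]
200 [[0.406, 0.23, 0.002], [0.4, 0.228, 0.0], [0.393, 0.229, 0.002], [0.387, 0.228, 0.001]]
202 [[0.407, 0.238, 0.004], [0.4, 0.237, 0.003], [0.394, 0.234, 0.0], [0.388, 0.236, 0.002]]
204 [[0.407, 0.24, 0.0], [0.401, 0.242, 0.002], [0.394, 0.239, -0.0], [0.388, 0.241, 0.001]]
```

View pics/s3c.png

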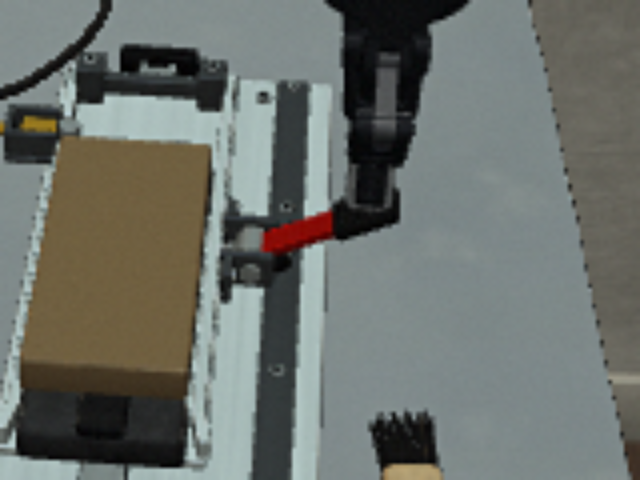

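The fingertips are now on the pedal, with contact at TCP z of about 0.063. So the tips are about 10 mm above the TCP, not 25 mm below it, and I'll use that measured offset from here.

```bash
f(){ grep -v -e rot -e gr -e time; }; python3 -m inch '[[[0,0,0.003],[0,0,0],0]]'|f;python3 -m inch '[[[0,0,0.003],[0,0,0],0]]'|f;python3 -m inch '[[[0,0,0.003],[0,0,0],0]]'|f;python3 -m inch '[[[0,0,0.003],[0,0,0],0]]'|f
```

```text
tool_pos: [0.4089, 0.2852, 0.0602]
contact_force: [-2.8, -2.1, 13.2]
tool_pos: [0.409, 0.2855, 0.0574]
contact_force: [-2.4, -0.1, 12.0]
tool_pos: [0.4087, 0.2855, 0.054]
contact_force: [-2.7, -0.2, 9.8]
tool_pos: [0.4082, 0.2855, 0.0505]
contact_force: [-2.2, 0.7, 7.6]
```

```bash
f(){ grep -v -e rot -e gr -e time; }; python3 -m inch '[[[0,0,0.003],[0,0,0],0]]'|f;python3 -m inch '[[[0,0,0.003],[0,0,0],0]]'|f;python3 -m inch '[[[0,0,0.002],[0,0,0],0]]'|f;python3 -m inch '[[[0,0,0],[0,0,0],0]]'|f
```

```text
tool_pos: [0.4078, 0.2853, 0.0468]
contact_force: [-1.3, 0.9, 4.1]
tool_pos: [0.4075, 0.285, 0.0431]
contact_force: [-1.4, 0.3, 1.0]
tool_pos: [0.407, 0.2844, 0.0401]
contact_force: [0.1, 0.1, -0.2]
tool_pos: [0.4065, 0.284, 0.0395]
contact_force: [0.4, 0.2, 0.1]
```

The lever has flipped down and the force is zero. Next I'll rise and turn 90°, then locate the stone's end.

```bash
python3 -m inch '[[[0,0,-0.03],[0,0,0],0],[[0,0,-0.04],[0,0,0],0],[[0,0,-0.03],[0,0,0.143],0],[[0,0,0],[0,0,0.143],0],[[0,0,0],[0,0,0.143],0],[[0,0,0],[0,0,0.143],0],[[0,0,0],[0,0,0.143],0],[[0,0,0],[0,0,0.143],0]]'>/dev/null; python3 -m inch '[[[0,0,0],[0,0,0.143],0],[[0,0,0],[0,0,0.143],0],[[0,0,0],[0,0,0.143],0],[[0,0,0],[0,0,0.143],0],[[0,0,0],[0,0,0.141],0],[[0,0,0],[0,0,0],0]]'; python3 - <<'E'
from h import *
R=toolR();s=manip.state();print(R.round(3))
u=np.array([.075,.997,0]);xr=np.array([.997,-.075,0])
print("lever",[(x["point"],x["score"]) for x in manip.look_for("top","pedal")[:1]])
C=np.array([.5267,.335,0]) 
for n in("top","side"):
    im,d=manip.grab_frame(n);P=cloud(n,d)
    print(n,[(x["point"],x["score"]) for x in manip.look_for(n,"pedal")[:1]])
    b=(d>0)&(abs(P[...,2]-.087)<.006)&(P[...,0]>.42)&(P[...,0]<.6)&(P[...,1]>.1)&(P[...,1]<.55)
    r=cv2.minAreaRect(P[b][:,:2].astype(np.float32));print("stone",r)
    Q=P-C; a=Q@u; l=Q@xr
    for s_ in np.arange(.07,.135,.005):
        k=(d>0)&(abs(a-s_)<.0025)&(abs(l)<.03)
        if k.sum(): print(round(s_,3),k.sum(),np.percentile(P[k][:,2],[10,50,90]).round(3))
t=C+u*.132;t[2]=.12
print("to go",R.T@(t-s["tool_pos"]))
E
```

```text
time: 6.6
tool_pos: [0.4068, 0.2842, 0.14]
tool_rot: [0.0, 0.733, 0.68, -0.0]
contact_force: [0.9, 0.4, -0.8]
gripper_width: 0.001
grasp_force: 0.0
[[ 0.075  0.997 -0.001]
 [ 0.997 -0.075 -0.   ]
 [-0.001 -0.    -1.   ]]
lever [([0.4235, 0.281, 0.0565], 0.58)]
top [([0.4688, 0.2849, 0.0364], 0.4)]
stone ((0.5265011191368103, 0.33603036403656006), (0.16007891297340393, 0.07524216920137405), 85.4288558959961)
0.07 72 [0.085 0.087 0.089]
0.075 75 [0.085 0.087 0.089]
0.08 46 [0.084 0.086 0.088]
0.085 64 [0.062 0.065 0.068]
0.09 69 [0.061 0.064 0.067]
0.095 67 [0.061 0.064 0.068]
0.1 20 [0.058 0.061 0.065]
0.105 32 [0.01  0.023 0.028]
0.11 58 [0.009 0.012 0.028]
0.115 66 [0.01  0.012 0.028]
0.12 61 [0.01  0.013 0.027]
0.125 74 [0.01  0.013 0.031]
0.13 72 [0.01  0.029 0.032]
side [([0.4234, 0.2831, 0.0422], 0.76)]
stone ((0.5268034338951111, 0.3347039520740509), (0.1635637879371643, 0.07500835508108139), 85.65003967285156)
0.07 110 [0.01  0.086 0.089]
0.075 231 [0.012 0.074 0.088]
0.08 318 [0.012 0.074 0.086]
0.085 130 [0.011 0.062 0.067]
0.09 141 [0.011 0.061 0.067]
0.095 299 [0.013 0.056 0.065]
0.1 149 [0.011 0.049 0.061]
0.105 76 [0.011 0.013 0.029]
0.11 53 [0.011 0.014 0.029]
0.115 40 [0.01  0.025 0.028]
0.12 31 [0.01  0.013 0.034]
0.125 42 [0.011 0.03  0.033]
0.13 78 [0.012 0.031 0.033]
to go [0.19162818 0.11578755 0.01979544]
```

The lever is down (pedal z about 0.042). The stone's push face is at about +104 mm along the rail from the old centre estimate. I'll go behind it and descend.

```bash
python3 -m inch '[[[0.032,0.0193,0],[0,0,0],0],[[0.032,0.0193,0],[0,0,0],0],[[0.032,0.0193,0],[0,0,0],0],[[0.032,0.0193,0],[0,0,0],0],[[0.032,0.0193,0],[0,0,0],0],[[0.032,0.0193,0],[0,0,0],0],[[0,0,0.03],[0,0,0],0],[[0,0,0],[0,0,0],0]]'; python3 -m inch '[[[0,0,0.03],[0,0,0],0],[[0,0,0.02],[0,0,0],0],[[0,0,0.012],[0,0,0],0],[[0,0,0.01],[0,0,0],0],[[0,0,0],[0,0,0],0]]'; python3 - <<'E'
from h import *
s=manip.state();u=np.array([.075,.997,0]);xr=np.array([.997,-.075,0]);C=np.array([.5267,.335,0])
print(toolR().round(3),((s["tool_pos"]-C)@u).round(4),((s["tool_pos"]-C)@xr).round(4))
im,d=manip.grab_frame("side");cv2.imwrite("pics/s4.png",cv2.resize(im[130:310,200:400,::-1],(667,600)))
im,d=manip.grab_frame("top");P=cloud("top",d);Q=P-C
print([(x["point"],x["score"]) for x in manip.look_for("top","stop")[:1]])
a=Q@u;l=Q@xr
for s_ in np.arange(-.2,-.07,.004):
    print(round(s_,3),[ (np.median(P[k][:,2]).round(3) if k.sum() else None) for lo in(-.035,-.028,-.01,.02,.028) for k in[(d>0)&(abs(a-s_)<.002)&(abs(l-lo-.004)<.004)]])
E
```

```text
time: 7.65
tool_pos: [0.5348, 0.4661, 0.1052]
tool_rot: [-0.001, 0.733, 0.681, -0.004]
contact_force: [-1.0, -1.0, -1.9]
gripper_width: 0.002
grasp_force: 0.0
time: 8.15
tool_pos: [0.5361, 0.4665, 0.0374]
tool_rot: [-0.0, 0.733, 0.68, -0.001]
contact_force: [-0.3, 0.3, -0.4]
gripper_width: -0.002
grasp_force: 0.0
[[ 0.075  0.997 -0.002]
 [ 0.997 -0.075 -0.001]
 [-0.001 -0.002 -1.   ]] 0.1318 -0.0004
[([0.5128, 0.1588, 0.0577], 0.8)]
-0.2 [np.float64(0.012), np.float64(0.012), np.float64(0.027), np.float64(0.012), np.float64(0.011)]
-0.196 [np.float64(0.011), np.float64(0.012), np.float64(0.027), np.float64(0.012), np.float64(0.012)]
-0.192 [np.float64(0.01), np.float64(0.012), np.float64(0.027), np.float64(0.01), np.float64(0.011)]
-0.188 [None, np.float64(0.015), np.float64(0.027), np.float64(0.012), None]
-0.184 [None, None, None, None, None]
-0.18 [np.float64(0.063), np.float64(0.052), np.float64(0.051), np.float64(0.051), np.float64(0.063)]
-0.176 [np.float64(0.064), np.float64(0.052), np.float64(0.051), np.float64(0.06), np.float64(0.064)]
-0.172 [np.float64(0.064), np.float64(0
[... 1915 characters left out ...]
0.061), np.float64(0.061), np.float64(0.065), np.float64(0.061), np.float64(0.062)]
-0.092 [np.float64(0.062), np.float64(0.064), np.float64(0.066), np.float64(0.063), np.float64(0.064)]
-0.088 [np.float64(0.063), np.float64(0.062), np.float64(0.067), np.float64(0.063), np.float64(0.061)]
-0.084 [np.float64(0.063), np.float64(0.063), np.float64(0.066), np.float64(0.063), np.float64(0.063)]
-0.08 [np.float64(0.063), np.float64(0.065), np.float64(0.066), np.float64(0.064), np.float64(0.086)]
-0.076 [np.float64(0.087), np.float64(0.087), np.float64(0.086), np.float64(0.086), np.float64(0.087)]
-0.072 [np.float64(0.087), np.float64(0.087), np.float64(0.087), np.float64(0.087), np.float64(0.087)]
```

View pics/s4.png

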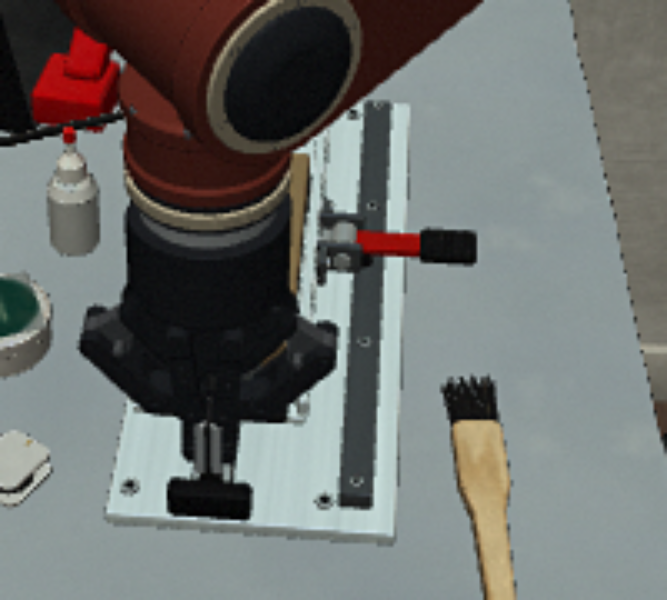

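The side view shows the lever level and down (415,243) and the fingers behind the holder, clear of the rail end. The stop face is at about −163 mm, which leaves about 55–62 mm of travel. I'll start the push.

```bash
f(){ grep -v -e rot -e gr -e time; }; python3 -m inch '[[[-0.005,0,0],[0,0,0],0],[[-0.004,0,0],[0,0,0],0],[[-0.002,0,0],[0,0,0],0],[[-0.002,0,0],[0,0,0],0],[[-0.002,0,0],[0,0,0],0]]'|f;python3 -m inch '[[[-0.002,0,0],[0,0,0],0],[[-0.002,0,0],[0,0,0],0]]'|f;python3 -m inch '[[[-0.002,0,0],[0,0,0],0],[[-0.002,0,0],[0,0,0],0]]'|f;python3 -m inch '[[[-0.002,0,0],[0,0,0],0],[[-0.002,0,0],[0,0,0],0]]'|f
```

```text
tool_pos: [0.5358, 0.452, 0.0385]
contact_force: [0.2, 0.8, -0.5]
tool_pos: [0.5354, 0.4481, 0.0384]
contact_force: [-0.3, 1.0, 0.6]
tool_pos: [0.5352, 0.4445, 0.0384]
contact_force: [0.6, 3.2, -2.1]
tool_pos: [0.5347, 0.4407, 0.0384]
contact_force: [0.5, 3.1, -1.9]
```

```bash
f(){ grep -v -e rot -e gr -e time; }; A='[[[-0.002,0,0],[0,0,0],0],[[-0.002,0,0],[0,0,0],0],[[-0.002,0,0],[0,0,0],0]]'; python3 -m inch '[[[-0.002,0,0],[0,0,0],0],[[-0.002,0,0],[0,0,0],0],[[-0.002,0,0],[0,0,0],0]]'|f;python3 -m inch '[[[-0.002,0,0],[0,0,0],0],[[-0.002,0,0],[0,0,0],0],[[-0.002,0,0],[0,0,0],0]]'|f;python3 -m inch '[[[-0.002,0,0],[0,0,0],0],[[-0.002,0,0],[0,0,0],0]]'|f;python3 -m inch '[[[-0.002,0,0],[0,0,0],0],[[-0.002,0,0],[0,0,0],0]]'|f
```

```text
tool_pos: [0.5343, 0.4342, 0.0384]
contact_force: [-0.2, 3.1, -1.0]
tool_pos: [0.5339, 0.4281, 0.0384]
contact_force: [-0.3, 3.0, -2.2]
tool_pos: [0.5336, 0.4241, 0.0384]
contact_force: [0.6, 1.7, -0.8]
tool_pos: [0.5333, 0.4201, 0.0384]
contact_force: [0.5, 3.6, -1.0]
```

```bash
f(){ grep -v -e rot -e gr -e time; }; python3 -m inch '[[[-0.002,0,0],[0,0,0],0],[[-0.002,0,0],[0,0,0],0]]'|f;python3 -m inch '[[[-0.002,0,0],[0,0,0],0],[[-0.002,0,0],[0,0,0],0]]'|f;python3 -m inch '[[[-0.002,0,0],[0,0,0],0],[[-0.002,0,0],[0,0,0],0]]'|f;python3 -m inch '[[[-0.002,0,0],[0,0,0],0],[[-0.002,0,0],[0,0,0],0]]'|f
```

```text
tool_pos: [0.533, 0.4164, 0.0384]
contact_force: [-0.1, 3.8, -1.8]
tool_pos: [0.5329, 0.4134, 0.0387]
contact_force: [0.7, 6.9, -2.7]
tool_pos: [0.5327, 0.4093, 0.0387]
contact_force: [0.4, 6.7, -2.2]
tool_pos: [0.5324, 0.405, 0.0387]
contact_force: [0.9, 4.4, -3.1]
```

On the roller now (onset near y = 0.415), so home is expected near y = 0.375–0.378.

```bash
f(){ grep -v -e rot -e gr -e time; }; python3 -m inch '[[[-0.002,0,0],[0,0,0],0],[[-0.002,0,0],[0,0,0],0],[[-0.002,0,0],[0,0,0],0]]'|f;python3 -m inch '[[[-0.002,0,0],[0,0,0],0],[[-0.002,0,0],[0,0,0],0],[[-0.002,0,0],[0,0,0],0]]'|f;python3 -m inch '[[[-0.002,0,0],[0,0,0],0],[[-0.002,0,0],[0,0,0],0]]'|f;python3 -m inch '[[[-0.002,0,0],[0,0,0],0],[[-0.002,0,0],[0,0,0],0]]'|f
```

```text
tool_pos: [0.5318, 0.399, 0.0385]
contact_force: [0.5, 5.1, -2.3]
tool_pos: [0.5313, 0.3929, 0.0385]
contact_force: [0.5, 5.4, -3.2]
tool_pos: [0.5309, 0.3889, 0.0385]
contact_force: [0.3, 5.4, -2.6]
tool_pos: [0.5306, 0.3844, 0.0384]
contact_force: [0.4, 4.4, -1.8]
```

```bash
f(){ grep -v -e rot -e gr -e time; }; python3 -m inch '[[[-0.001,0,0],[0,0,0],0]]'|f;python3 -m inch '[[[-0.001,0,0],[0,0,0],0]]'|f;python3 -m inch '[[[-0.001,0,0],[0,0,0],0]]'|f;python3 -m inch '[[[-0.001,0,0],[0,0,0],0]]'|f
```

```text
tool_pos: [0.5306, 0.3832, 0.0384]
contact_force: [0.4, 3.2, -1.9]
tool_pos: [0.5305, 0.3822, 0.0384]
contact_force: [1.0, 3.3, -2.1]
tool_pos: [0.5305, 0.3811, 0.0384]
contact_force: [0.6, 1.4, -1.6]
tool_pos: [0.5303, 0.3801, 0.0384]
contact_force: [0.4, 2.4, -1.5]
```

```bash
f(){ grep -v -e rot -e gr -e time; }; python3 -m inch '[[[-0.001,0,0],[0,0,0],0]]'|f;python3 -m inch '[[[-0.001,0,0],[0,0,0],0]]'|f;python3 -m inch '[[[-0.001,0,0],[0,0,0],0]]'|f
```

```text
tool_pos: [0.5302, 0.3792, 0.0384]
contact_force: [0.2, 2.3, -2.0]
tool_pos: [0.5301, 0.3788, 0.0384]
contact_force: [-1.0, 6.6, -2.7]
tool_pos: [0.5299, 0.3785, 0.0385]
contact_force: [-0.7, 8.0, -2.4]
```

```bash
f(){ grep -v -e rot -e gr -e time; }; python3 -m inch '[[[-0.001,0,0],[0,0,0],0]]'|f;python3 -m inch '[[[-0.0005,0,0],[0,0,0],0],[[0,0,0],[0,0,0],0]]'|f
```

```text
tool_pos: [0.5299, 0.3781, 0.0387]
contact_force: [-0.2, 9.1, -2.8]
tool_pos: [0.5298, 0.3779, 0.0388]
contact_force: [0.1, 9.1, -2.5]
```

```bash
f(){ grep -v -e rot -e gr -e time; }; python3 -m inch '[[[-0.001,0,0],[0,0,0],0],[[0,0,0],[0,0,0],0]]'|f; python3 -m inch '[[[0.002,0,0],[0,0,0],0],[[0.003,0,0],[0,0,0],0],[[0.01,0,0],[0,0,0],0],[[0.015,0,0],[0,0,0],0],[[0,0,-0.04],[0,0,-0.143],0.5],[[0,0,-0.04],[0,0,-0.143],0.5],[[0,0,-0.03],[0,0,-0.143],0.5],[[0,0,0],[0,0,-0.143],0.5]]'|f;python3 -m inch '[[[0,0,0],[0,0,-0.143],0.5],[[0,0,0],[0,0,-0.143],0.5],[[0,0,0],[0,0,-0.143],0.5],[[0,0,0],[0,0,-0.143],0.5],[[0,0,0],[0,0,-0.143],0.5],[[0,0,0],[0,0,-0.143],0.5],[[0,0,0],[0,0,-0.141],0.5],[[0,0,0],[0,0,0],0.5]]'; python3 - <<'E'
from h import *
u=np.array([.075,.997,0]);xr=np.array([.997,-.075,0]);C=np.array([.5267,.335,0])
R=toolR();s=manip.state();print(R.round(3))
im,d=manip.grab_frame("top");cv2.imwrite("pics/t5.png",im[:,:,::-1]);cv2.imwrite("pics/t5c.png",cv2.resize(im[180:300,195:395,::-1],(800,480)));P=cloud("top",d)
b=(d>0)&(abs(P[...,2]-.087)<.006)&(P[...,0]>.42)&(P[...,0]<.6)&(P[...,1]>.1)&(P[...,1]<.42)
print(cv2.minAreaRect(P[b][:,:2].astype(np.float32)))
Q=P-C;a=Q@u;l=Q@xr
for s_ in np.arange(-.18,-.14,.004): print(round(s_,3),[ (np.median(P[k][:,2]).round(3) if k.sum() else None) for lo in(-.035,.028) for k in[(d>0)&(abs(a-s_)<.002)&(abs(l-lo-.004)<.004)]])
for n in("top","side"):
  im,d=manip.grab_frame(n);P=cloud(n,d);print(n,[(x["point"],x["score"]) for x in manip.look_for(n,"pedal")[:1]])
  k=(d>0)&(P[...,2]>.034)&(P[...,2]<.05)&(P[...,0]>.36)&(P[...,0]<.425)&(P[...,1]>.24)&(P[...,1]<.33)
  print(k.sum(),np.percentile(P[k],[3,50,97],axis=0).round(3).tolist())
print(s["tool_pos"])
E
```

```text
tool_pos: [0.5298, 0.3774, 0.039]
contact_force: [-0.9, 10.0, -2.2]
tool_pos: [0.5356, 0.4075, 0.156]
contact_force: [-0.0, 0.2, 0.9]
time: 15.0
tool_pos: [0.5324, 0.4054, 0.1485]
tool_rot: [0.0, 0.037, 0.999, -0.0]
contact_force: [0.6, -0.2, 0.7]
gripper_width: 0.501
grasp_force: 0.0
[[-0.997  0.075  0.   ]
 [ 0.075  0.997 -0.   ]
 [-0.    -0.    -1.   ]]
((0.5208386182785034, 0.2705298662185669), (0.1599774807691574, 0.07525204122066498), 85.38166046142578)
-0.18 [np.float64(0.062), np.float64(0.062)]
-0.176 [np.float64(0.065), np.float64(0.064)]
-0.172 [np.float64(0.064), np.float64(0.066)]
-0.168 [np.float64(0.065), np.float64(0.063)]
-0.164 [np.float64(0.062), np.float64(0.06)]
-0.16 [np.float64(0.061), np.float64(0.063)]
-0.156 [np.float64(0.063), np.float64(0.062)]
-0.152 [np.float64(0.062), np.float64(0.063)]
-0.148 [np.float64(0.064), np.float64(0.064)]
-0.144 [np.float64(0.086), np.float64(0.087)]
top [([0.4644, 0.2737, 0.0369], 0.46)]Traceback (most recent call last):
  File "<stdin>", line 12, in <module>
    return _quantile_unchecked(
        a, q, axis, out, overwrite_input, method, keepdims, weights)
    return _ureduce(a,
                    func=_quantile_ureduce_func,
    ...<5 lines>...
                    overwrite_input=overwrite_input,
                    method=method)
    r = func(a, **kwargs)
    result = _quantile(arr,
                       quantiles=q,
    ...<2 lines>...
                       out=out,
                       weights=wgt)
    slices_having_nans = np.isnan(arr[-1, ...])
                                  ~~~^^^^^^^^^
IndexError: index -1 is out of bounds for axis 0 with size 0
```

View pics/t5c.png

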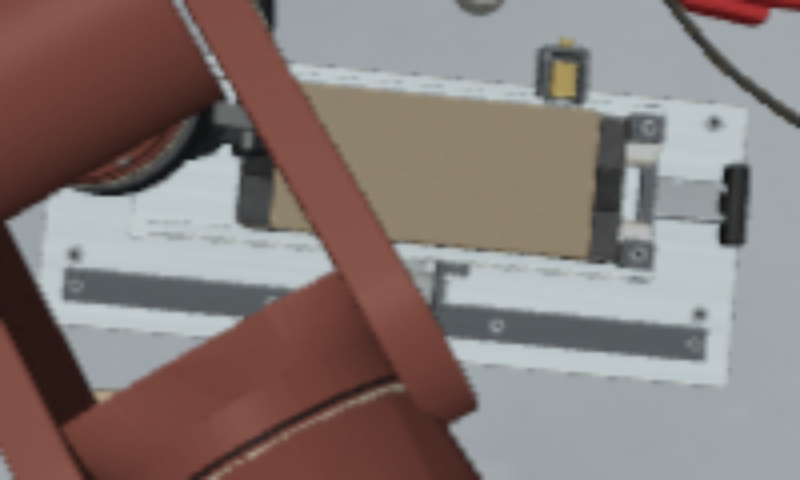

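The top crop shows the stone holder flush against both stop horns at (620–650, 130–255), after 65 mm of travel. Now I'll go above the pedal to pinch it.

```bash
python3 -m inch '[[[0.0246,-0.026,0],[0,0,0],0.5],[[0.0246,-0.026,0],[0,0,0],0.5],[[0.0246,-0.026,0],[0,0,0],0.5],[[0.0246,-0.026,0],[0,0,0],0.5],[[0.0246,-0.026,0.015],[0,0,0],0.5],[[0,0,0.015],[0,0,0],0.5],[[0,0,0],[0,0,0],0.5],[[0,0,0],[0,0,0],0.5]]'; python3 - <<'E'
from h import *
s=manip.state();R=toolR();print(R.round(3),s["tool_pos"])
for n in("wrist","side","top"):
  im,d=manip.grab_frame(n);P=cloud(n,d);print(n,[(x["point"],x["score"]) for x in manip.look_for(n,"pedal")[:1]])
  if n=="wrist":cv2.imwrite("pics/w6.png",im[:,:,::-1])
  k=(d>0)&(P[...,2]>.03)&(P[...,2]<.05)&(P[...,0]>.36)&(P[...,0]<.418)&(P[...,1]>.25)&(P[...,1]<.32)&(im.max(2)<80)
  if k.sum(): print(k.sum(),np.percentile(P[k],[2,50,98],axis=0).round(4).tolist())
E
```

```text
time: 15.95
tool_pos: [0.4007, 0.285, 0.1189]
tool_rot: [0.0, 0.038, 0.999, 0.0]
contact_force: [0.2, -0.1, 0.6]
gripper_width: 0.497
grasp_force: 0.0
[[-0.997  0.075  0.001]
 [ 0.075  0.997  0.   ]
 [-0.001  0.    -1.   ]] [0.40069192 0.28500653 0.1188726 ]
wrist [([0.4153, 0.2806, 0.0372], 0.56)]
1014 [[0.3836, 0.2719, 0.0392], [0.399, 0.2829, 0.0415], [0.4152, 0.2938, 0.0434]]
side [([0.4222, 0.2823, 0.0455], 0.79)]
169 [[0.3852, 0.2723, 0.0359], [0.401, 0.2869, 0.0421], [0.4166, 0.2952, 0.0455]]
top [([0.4505, 0.2818, 0.0397], 0.71)]
```

View pics/w6.png

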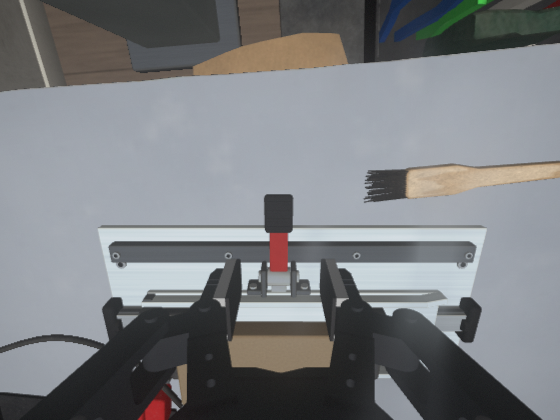

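The wrist view shows the pedal at (279,213), nearly midway between the fingers at (232) and (332) and about 1.5 mm toward −y. I'll correct that and descend.

```bash
f(){ grep -v -e rot -e time; }; python3 -m inch '[[[0.001,-0.0015,0.02],[0,0,0],0.5],[[0,0,0.025],[0,0,0],0.5],[[0,0,0.02],[0,0,0],0.5],[[0,0,0.01],[0,0,0],0.5],[[0,0,0.01],[0,0,0],0.5],[[0,0,0],[0,0,0],0.5]]'|f; python3 -m inch '[[[0,0,0.01],[0,0,0],0.5],[[0,0,0.01],[0,0,0],0.5],[[0,0,0.003],[0,0,0],0.5],[[0,0,0],[0,0,0],0.5]]'|f; python3 - <<'E'
from h import *
im,d=manip.grab_frame("side");cv2.imwrite("pics/s7.png",cv2.resize(im[140:260,260:420,::-1],(640,480)))
E
```

```text
tool_pos: [0.3982, 0.2827, 0.0325]
contact_force: [-0.2, -0.6, 0.2]
gripper_width: 0.498
grasp_force: 0.0
tool_pos: [0.3982, 0.2827, 0.0097]
contact_force: [-0.2, -0.7, -0.5]
gripper_width: 0.498
grasp_force: 0.0
```

View pics/s7.png

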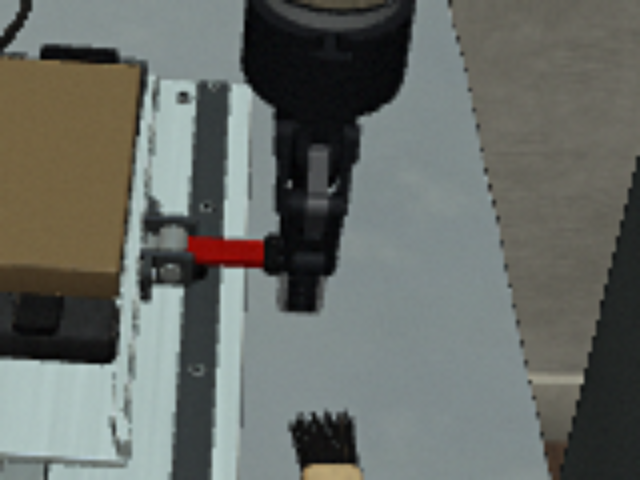

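The side view shows the fingers straddling the pedal, with tips at (300,310), below it. I'll close, then check the sideways force.

```bash
f(){ grep -v -e rot -e time; }; python3 -m inch '[[[0,0,0],[0,0,0],0.4],[[0,0,0],[0,0,0],0.34],[[0,0,0],[0,0,0],0.31],[[0,0,0],[0,0,0],0.29],[[0,0,0],[0,0,0],0.27],[[0,0,0],[0,0,0],0.25],[[0,0,0],[0,0,0],0.2],[[0,0,0],[0,0,0],0.2]]'|f
```

```text
tool_pos: [0.3989, 0.2833, 0.0107]
contact_force: [-1.8, 2.7, 2.2]
gripper_width: 0.264
grasp_force: 58.7
```

```bash
f(){ grep -v -e rot -e time -e width; }; python3 -m inch '[[[0,0.0007,0],[0,0,0],0.2],[[0,0,0],[0,0,0],0.2]]'|f;python3 -m inch '[[[0,0,-0.003],[0,0,0],0.2]]'|f;python3 -m inch '[[[0,0,-0.003],[0,0,0],0.2]]'|f
```

```text
tool_pos: [0.3988, 0.2835, 0.0105]
contact_force: [-1.7, -1.2, 3.8]
grasp_force: 58.8
tool_pos: [0.399, 0.2834, 0.0122]
contact_force: [9.4, 2.6, -18.6]
grasp_force: 59.5
tool_pos: [0.3989, 0.2828, 0.0138]
contact_force: [12.5, 1.6, -22.9]
grasp_force: 59.8
```

```bash
f(){ grep -v -e rot -e time -e width; }; python3 -m inch '[[[0.0,0,-0.002],[0,0.06,0],0.2]]'|f;python3 -m inch '[[[0.0,0,-0.003],[0,0.05,0],0.2]]'|f
```

```text
tool_pos: [0.3975, 0.2826, 0.0157]
contact_force: [3.8, -0.4, -12.1]
grasp_force: 60.8
tool_pos: [0.3966, 0.2826, 0.0188]
contact_force: [-2.8, 0.9, -8.4]
grasp_force: 61.3
```

```bash
f(){ grep -v -e rot -e time -e width; }; python3 -m inch '[[[0.001,0,-0.003],[0,0.05,0],0.2]]'|f;python3 -m inch '[[[0.001,0,-0.003],[0,0.05,0],0.2]]'|f;python3 -m inch '[[[0.0005,0,-0.003],[0,0.05,0],0.2]]'|f;
```

```text
tool_pos: [0.3959, 0.2827, 0.0221]
contact_force: [-1.5, -0.8, -7.2]
grasp_force: 61.4
tool_pos: [0.3954, 0.2828, 0.0256]
contact_force: [-1.8, -0.5, -4.5]
grasp_force: 61.6
tool_pos: [0.3951, 0.2828, 0.029]
contact_force: [-4.9, -1.3, -1.9]
grasp_force: 61.9
```

```bash
f(){ grep -v -e rot -e time -e width; }; python3 -m inch '[[[0.0005,0,-0.003],[0,0.05,0],0.2]]'|f;python3 -m inch '[[[0.0005,0,-0.003],[0,0.05,0],0.2]]'|f;python3 -m inch '[[[0,0,-0.002],[0,0.03,0],0.2],[[0,0,0],[0,0,0],0.2]]'|f
```

```text
tool_pos: [0.3949, 0.2828, 0.0324]
contact_force: [-7.6, -1.0, 1.7]
grasp_force: 62.1
tool_pos: [0.395, 0.2829, 0.036]
contact_force: [-7.7, -1.1, 3.4]
grasp_force: 62.3
tool_pos: [0.3953, 0.2831, 0.0384]
contact_force: [-11.0, -1.7, 8.1]
grasp_force: 62.6
```

Past over-centre: the lever now pushes up. I'll release evenly and retract along the fingers.

```bash
f(){ grep -v -e rot -e width; }; python3 -m inch '[[[0.001,-0.0003,0],[0,0,0],0.2],[[0,0,0],[0,0,0],0.5],[[0,0,0],[0,0,0],0.5],[[0,0,0],[0,0,0],0.5],[[0,0,0],[0,0,0],0.5]]'|f;python3 -m inch '[[[0,0,-0.01],[0,0,0],0.5],[[0,0,-0.02],[0,0,0],0.5],[[0,0,-0.03],[0,0,0],0.5],[[0,0,-0.03],[0,0,0],0.5],[[0,0,-0.03],[0,0,0],0.5],[[0,0,0],[0,0,0],0.5]]'|f; python3 -m inch '[[[0.03,0.03,-0.03],[0,0,0],0.5],[[0.03,0.03,-0.03],[0,0,0],0.5],[[0,0.03,-0.03],[0,0,0],0.5],[[0,0,0],[0,0,0],0.5],[[0,0,0],[0,0,0],0.5]]'; python3 - <<'E'
from h import *
u=np.array([.075,.997,0]);xr=np.array([.997,-.075,0]);C=np.array([.5267,.335,0])
for n in("top","side"):
  im,d=manip.grab_frame(n);P=cloud(n,d);print(n,[(x["point"],x["score"]) for x in manip.look_for(n,"pedal")[:1]])
  cv2.imwrite(f"pics/{n}8.png",im[:,:,::-1])
  b=(d>0)&(abs(P[...,2]-.087)<.006)&(P[...,0]>.42)&(P[...,0]<.6)&(P[...,1]>.1)&(P[...,1]<.42)
  if b.sum()>50: print(cv2.minAreaRect(P[b][:,:2].astype(np.float32)))
  k=(d>0)&(P[...,2]>.05)&(P[...,2]<.085)&(P[...,0]>.36)&(P[...,0]<.425)&(P[...,1]>.24)&(P[...,1]<.33)
  if k.sum(): print(k.sum(),np.percentile(P[k],[3,50,97],axis=0).round(3).tolist())
a=cv2.imread("pics/top8.png")[180:300,195:395];b=cv2.imread("pics/side8.png")[140:300,220:380]
cv2.imwrite("pics/fin.png",np.hstack([cv2.resize(a,(450,270)),cv2.resize(b,(270,270))]))
E
```

```text
time: 19.9
tool_pos: [0.3987, 0.2834, 0.039]
contact_force: [0.3, -0.2, 0.1]
grasp_force: 0.0
time: 20.5
tool_pos: [0.448, 0.2809, 0.1554]
contact_force: [0.1, 0.6, 1.0]
grasp_force: 0.0
time: 21.0
tool_pos: [0.4304, 0.3691, 0.2528]
tool_rot: [-0.193, 0.036, 0.98, 0.007]
contact_force: [-0.1, 0.0, -0.5]
gripper_width: 0.498
grasp_force: 0.0
top [([0.4515, 0.2795, 0.0435], 0.69)]
((0.5200788974761963, 0.2617030143737793), (0.14266672730445862, 0.07490672171115875), 85.66438293457031)
side [([0.4271, 0.2852, 0.0602], 0.78)]
((0.5210585594177246, 0.2682022154331207), (0.16405314207077026, 0.07511648535728455), 85.44883728027344)
176 [[0.394, 0.27, 0.061], [0.409, 0.286, 0.071], [0.424, 0.294, 0.078]]
```

View pics/fin.png

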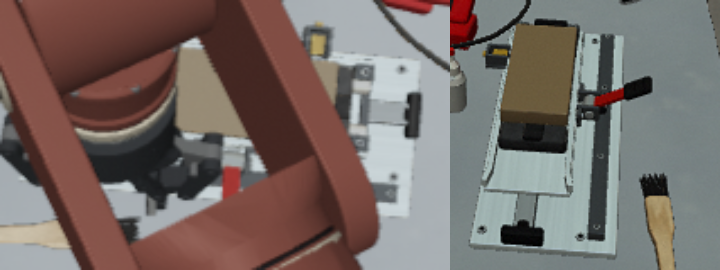

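The last view shows the lever raised to its starting height, the sled where it was parked, the stone against the stop and the tool clear of everything. I'll hand in.

```bash
python3 -c "
from plant import manip
print(manip.job_done())"
```

```text
the job is handed in; nothing more can be done
None
```

The job is handed in with no verdict returned: brake kicked down, stone slid past the catch and pressed against the stop at about 10 N total (roughly 6–7 N on the stop itself), lever back up, and the sled at its parked place as far as the cameras show; the shut fingertips measured about 10 mm behind the TCP rather than the stated 25 mm ahead, so I worked from the measured offset.

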